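Weigh and log an issue kit in the equipment store

ROBOT

A 6-joint arm with a two-finger parallel gripper is mounted at the origin on the work surface. World frame = base frame: x ahead of the robot, y to its left, z up, the work surface at z = 0. Lengths are in m, angles in rad, forces in N, time in s.
With the tool pointing down it reaches from about 0.375 to 0.925 m from the base axis. Payload 5.7 kg.
Tool frame: the origin (TCP) lies between the finger pads; the fingertips stand 17 mm ahead of it and the grasp point (between the pads) lies 2 mm behind it; z points along the fingers, y is the direction in which the jaws open and shut (so a half turn about z gives the same grasp; the last joint's range is limited). The gripper opens to 85 mm and grips with 20 to 120 N. Pads are 22 mm wide; open, the fingers measure 114 mm over their backs; the gripper's body (76 mm by 85 mm) begins 54 mm behind the grasp point. The pads swing forward as they close: fully open they stand 13 mm farther back than shut.
Start: joints at [1.152, 0.359, 1.51, -0, 1.272, -0.115], TCP at [0.179, 0.572, 0.248] pointing down, gripper open.
Joint ranges: [-2.97, 2.97], [-1.01, 2.36], [0.21, 2.38], [-0.96, 4.11], [0.2, 2.71], [-2.98, 2.98]. Speed limits (rad/s): [2.39, 2.39, 3.14, 3.14, 3.14, 3.14].

INTERFACE

Orientations are given as a unit quaternion [x, y, z, w].
In Python, from cell import get_state, capture, finish_job gives the robot as it stands.
- The arm moves only by the shell command python3 -m jog 'ROWS'. ROWS is a JSON object of lists of equal length, an entry for each row: "turn": the turn, a rotation vector about the world's x, y, z in rad, a list of three; "travel": the shift along the world's x, y, z in mm, a list of three; "grip": the gripper command: -1 is shut, 1 is fully open, values between are in proportion. A call has exactly 10 rows; each row is the pose to reach, as a shift and turn from the pose commanded when the call began; what a row does not reach only later rows make up. A row lasts 1/8 s, in which the tool goes at most 62.5 mm and 10.7 degrees, less where a joint would pass 70% of its speed; a pose out of reach is approached as far as the arm can. A call with a gripper value outside its range is refused whole. The fingers move at their own pace and stop on an object; the grip force is fixed at half the most. Time passes only in rows, so rows that repeat a pose let the fingers close, or fill a call up. It gives the time, the measured TCP pose, the force and the opening at its end, in the units of the state.
- get_state(): the state, without advancing time (a new reading comes with each control period).
- capture(name): name is "scene" or "side" or "wrist"; returns a dict with "frame" (420x560x3 uint8, blue, green, red), "vfov" (degrees; the focal length in pixels is half the picture's height over the tangent of half this angle, whatever the lens; pixels are square), "cx", "cy" (the principal point, pixels), "distortion" ([k1, k2, p1, p2, k3] as OpenCV has them; the pictures are not rectified), "rvec" (rotation vector, rad) and "tvec" (3), from world to camera coordinates, as OpenCV has them. Camera axes: x right, y down, z forward; pixel columns grow to the right and rows downward; lengths in m; the calibration is good to about 2 mm. A picture is of the moment at which its call begins. There is no depth.
- finish_job(): hands the job in, once; it reports no verdict.
The state is a dict: "time": time; "joint_positions": joint angles; "qd": joint speeds; "joint_torque": joint torques, N m; "tool_pos": TCP position; "tcp_rot": TCP orientation; "force": force on the tool from outside, world axes, zero at the start; "wrist_torque": the same for the moment, N m; "width": finger opening in m.
Only numpy, scipy, OpenCV 4.12 (cv2) and the standard library are available. Lean on these libraries where they do the work, as an engineer would, in place of code of your own. Each camera call takes 0.05 s, during which the arm holds its last target. There are 200 camera calls.

TASK

Press the green key fully down to zero the empty scale. Then stack the kit in the middle of its plate, widest base at the bottom and narrowest on top - black case, orange carton, green canister - each set down, not dropped, and centred on the one below, the carton lengthwise along the case. When all three stand by themselves, press the blue key fully down to log the weight; press each key only at its moment, and leave everything else where it is.

Things in the scene. Friction and masses are not known exactly. Their poses are not given: they have to be found in the camera images.
- scale_plate (a point): centre of the top face of the bench scale's bare steel weighing plate, 200 x 200 mm, its top 30 mm above the table. z up; x points from the scale's grey console to the plate. The console (92 x 170 mm, top also 30 mm above the table, with a dark display) adjoins the plate on its -x side, towards the robot. The scale is fixed; the plate does not give
- zero_key_top (a point): centre of the top of the green zero key, a round spring button of 32 mm diameter in a black 48 mm collar on the console, 162 mm from the plate's centre. The point is 52 mm above the table when the key is up, 10 mm above its collar. The two keys are 90 mm apart side by side; which is on the left varies
- zero_key (a joint): travel of the green zero key, pressed straight down: 0 up, 0.006 m fully down; springs back; starts to move at 1.5 N, fully down at 5 N
- log_key_top (a point): centre of the top of the blue log key, same size and height as the green one, beside it on the console
- log_key (a joint): travel of the blue log key, 0 up, 0.006 m fully down; same spring
- case: black hard case, the widest of the kit: lower part 160 x 110 mm (x, y), 38 mm high, with a raised flat-topped dark grey lid block in the middle, 120 x 62 mm (x, y), 32 mm higher, so 70 mm in all; pale label on top; 0.4 to 0.75 kg. Pick it by the two long sides of the lid block (62 mm apart, along y). Origin at the centre of its underside, z up, x along its length
- carton: orange carton with a black band along its length, 110 x 62 x 48 mm (x, y, z), rigid, closed, 0.2 to 0.4 kg. Origin at the centre of its underside, z up, x along its length
- canister: green round canister with a bright metal lid, diameter 56 mm, 70 mm high, flat top and bottom, standing upright, 0.2 to 0.4 kg. Origin at the centre of its underside, z up
- radio: black two-way radio lying flat, 110 x 58 x 34 mm with a stub aerial of 60 mm, beyond the scale and the case. Bystander: leave alone. Origin at the centre of its underside
- tape: roll of yellow tape standing on its face, 90 mm across, 45 mm high, right of the case. Bystander: leave alone. Origin at the centre of its underside
- torch: red and black pocket torch lying down, 135 mm long, 34 mm high, left of the scale's far side. Bystander: leave alone. Origin at the centre of its underside
- mug: white mug, 80 mm across, 90 mm high, near the robot on the left. Bystander: leave alone. Origin at the centre of its underside
- padlock: brass padlock lying flat, 110 mm long, 22 mm high, near the robot on the right. Bystander: leave alone. Origin at the centre of its underside
Things that resemble listed ones, but are neither listed nor needed, are in the scene too. Several things have the shape of the canister; the one meant has the colours described above.

How it is judged:
On the way, in this order (a step that is already met when the one before it is completed fails the run):
1. the green zero key is pressed fully down while the scale is empty (value of joint zero_key above 0.0045 m and contact force between scale and case below 0.05 N and contact force between scale and carton below 0.05 N and contact force between scale and canister below 0.05 N), for 0.05 s.
2. the case stands released in the middle of the plate (horizontal distance between case and scale_plate below 0.03 m and z of case in the frame of scale_plate between -0.004 and 0.005 m and angle between case's own z axis and vertical below 0.06 rad and contact force between the fingers and case below 0.2 N and linear speed of case below 0.03 m/s), for 0.2 s.
3. the carton stands released on the case, lengthwise (horizontal distance between case and scale_plate below 0.03 m and z of case in the frame of scale_plate between -0.004 and 0.005 m and angle between each of case, carton's own z axis and vertical below 0.06 rad and horizontal distance between carton and case below 0.018 m and z of carton in the frame of case between 0.066 and 0.075 m and angle between the x axis of carton and the x axis of case, either way round below 0.2 rad and contact force between the fingers and carton below 0.2 N and linear speed of carton below 0.03 m/s), for 0.2 s.
4. the canister stands released on the carton (horizontal distance between case and scale_plate below 0.03 m and z of case in the frame of scale_plate between -0.004 and 0.005 m and angle between each of case, carton, canister's own z axis and vertical below 0.06 rad and horizontal distance between carton and case below 0.018 m and z of carton in the frame of case between 0.066 and 0.075 m and angle between the x axis of carton and the x axis of case, either way round below 0.2 rad and horizontal distance between canister and carton below 0.018 m and z of canister in the frame of carton between 0.044 and 0.053 m and contact force between the fingers and canister below 0.2 N and linear speed of canister below 0.03 m/s), for 0.2 s.
5. the blue log key is pressed fully down with the stack standing (value of joint log_key above 0.0045 m and horizontal distance between case and scale_plate below 0.03 m and z of case in the frame of scale_plate between -0.004 and 0.005 m and angle between each of case, carton, canister's own z axis and vertical below 0.06 rad and horizontal distance between carton and case below 0.018 m and z of carton in the frame of case between 0.066 and 0.075 m and angle between the x axis of carton and the x axis of case, either way round below 0.2 rad and horizontal distance between canister and carton below 0.018 m and z of canister in the frame of carton between 0.044 and 0.053 m), for 0.05 s.
At the end, for the whole second after the job is handed in: Case flat on the plate, centre within 30 mm of the plate's; carton flat on the case within 18 mm of its centre and 0.2 rad of its length; canister upright on the carton within 18 mm of its centre; all released and at rest, both keys up, each bystander within 20 mm of its start (all of step 4 and contact force between the fingers and case below 0.2 N and linear speed of each of case, carton below 0.03 m/s and contact force between the fingers and carton below 0.2 N and value of joint each of zero_key, log_key below 0.002 m and distance of each of radio, tape, torch, mug, padlock from where it was at the start of the episode below 0.02 m); the robot touches nothing.
It fails at once if the blue log key is pressed before the whole stack stands on the scale (value of joint log_key above 0.003 m and not (horizontal distance between case and scale_plate below 0.03 m and z of case in the frame of scale_plate between -0.004 and 0.005 m and angle between each of case, carton, canister's own z axis and vertical below 0.06 rad and horizontal distance between carton and case below 0.018 m and z of carton in the frame of case between 0.066 and 0.075 m and angle between the x axis of carton and the x axis of case, either way round below 0.2 rad and horizontal distance between canister and carton below 0.018 m and z of canister in the frame of carton between 0.044 and 0.053 m)).
It fails at once if the green zero key is pressed with any of the kit on the scale (value of joint zero_key above 0.003 m and horizontal distance between any of case, carton, canister and scale_plate below 0.1 m).
It fails at once if one of the kit is dropped onto the scale or the stack: let go so that it falls more than about 10 mm ((linear speed of case above 0.45 m/s and contact force between the fingers and case below 0.1 N and horizontal distance between case and scale_plate below 0.12 m) or (linear speed of carton above 0.45 m/s and contact force between the fingers and carton below 0.1 N and horizontal distance between carton and scale_plate below 0.12 m) or (linear speed of canister above 0.45 m/s and contact force between the fingers and canister below 0.1 N and horizontal distance between canister and scale_plate below 0.12 m)).
It fails at once if a bystander is moved more than 20 mm (distance of any of radio, tape, torch, mug, padlock from where it was at the start of the episode above 0.02 m).
It also fails if it takes over 72 s, if anything falls off the work surface, if the arm or the gripper's body presses on something with over 40 N, if the wrist force passes 120 N, or if a joint passes its speed limit or range.

## Working session

There is one attempt and no reset: what is moved stays moved. The work goes in short steps, Python scripts to look and compute and a shell command to move; the robot and the scene stay as the last step left them, time stands still between calls to the robot, and variables do not carry over. Pictures are saved under pics/ and viewed, about 8 in all and at most 12, crops included, and the job is handed in when it is done.

```bash
mkdir -p pics
cat > h.py <<'E'
import cv2, numpy as np, pickle
from cell import get_state, capture, finish_job
def cam(c):
    f=c["frame"].shape[0]/2/np.tan(np.radians(c["vfov"])/2)
    K=np.array([[f,0,c["cx"]],[0,f,c["cy"]],[0,0,1.]])
    return K,np.array(c["distortion"],float),np.array(c["rvec"],float).reshape(3,1),np.array(c["tvec"],float).reshape(3,1)
def rays(c,px):
    K,D,r,t=cam(c); R=cv2.Rodrigues(r)[0]
    u=cv2.undistortPoints(np.array(px,float).reshape(-1,1,2),K,D).reshape(-1,2)
    return (-R.T@t).ravel(), np.c_[u,np.ones(len(u))]@R
def plane(c,px,z):
    o,d=rays(c,px); return o+d*((z-o[2])/d[:,2])[:,None]
def proj(c,P):
    K,D,r,t=cam(c); return cv2.projectPoints(np.array(P,float).reshape(-1,1,3),r,t,K,D)[0].reshape(-1,2)
def shot(name,fn=None):
    c=capture(name)
    pickle.dump(c,open(f"{fn or name}.pkl","wb"))
    return c
def load(n): return pickle.load(open(n+".pkl","rb"))
E
python3 - <<'E'
from h import *
for n in("scene","side","wrist"):
    c=shot(n,n+"0"); print(n,c["vfov"],c["distortion"],rays(c,[[280,210]]))
    cv2.imwrite(f"pics/{n}0.png",c["frame"])
a=load("scene0")["frame"];b=load("side0")["frame"]
print(get_state())
E
```

```text
scene 54.39801620831399 [-0.12558718  0.          0.          0.          0.        ] (array([ 1.15247636, -0.54976184,  0.98436798]), array([[-0.52136065,  0.41530818, -0.74556065]]))
side 54.0212174394627 [-0.05506759  0.          0.          0.          0.        ] (array([ 0.2791922 , -0.62523044,  0.86433492]), array([[ 0.24663188,  0.60326641, -0.75848137]]))
wrist 68.8822667456597 [-0.01852558  0.          0.          0.          0.        ] (array([0.11567934, 0.59129921, 0.37330777]), array([[ 0.23500236, -0.07834434, -0.96887982]]))
{'time': 0.15, 'joint_positions': array([ 1.15194320e+00,  3.59367444e-01,  1.51121565e+00, -4.04776179e-05,
        1.27248183e+00, -1.15130116e-01]), 'qd': array([ 0.0017911 , -0.00010981, -0.00338415,  0.00142675,  0.0003672 ,
       -0.00043576]), 'joint_torque': array([ 5.31553833e-04, -5.28032362e+01, -2.78927350e+01, -2.15641799e-04,
        8.16868414e-03,  1.75086910e-05]), 'tool_pos': array([0.17927265, 0.57205412, 0.24761794]), 'tcp_rot': array([ 1.51272539e-01,  9.88491819e-01, -7.15156246e-04, -1.75560008e-04]), 'force': array([-0.80949038,  0.3568381 ,  0.39627783]), 'wrist_torque': array([-0.00169464, -0.01597918,  0.05575033]), 'width': 0.08546041382091435}
```

View pics/scene0.png

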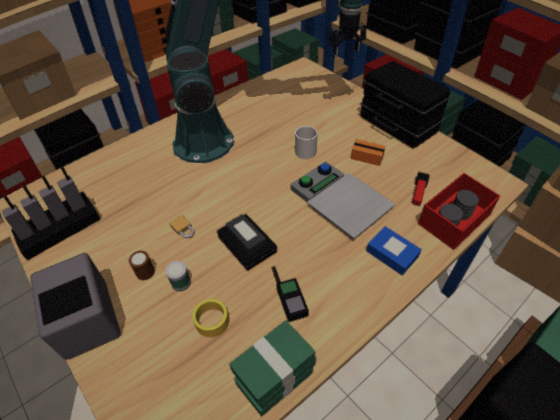

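View pics/side0.png

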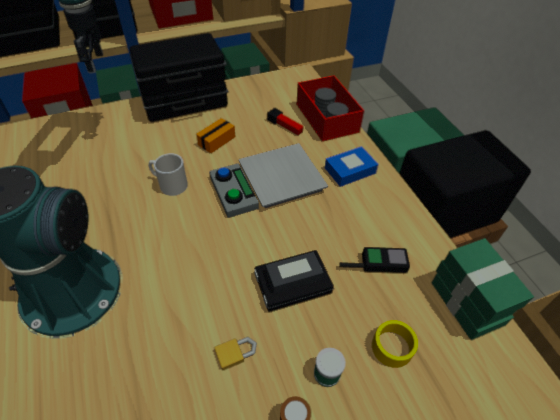

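The candidates in the scene view are:
- **Canister:** green body with a light lid at (178,275) is the choice. The brown one at (141,264) and the two grey ones in the tray at (465,200) and (450,215) are look-alikes.
- **Case:** black, at (247,240). The radio at (290,298) and the blue box at (394,250) are not it.
- **Carton:** orange, at (368,152).
- **Keys:** green at (305,181), blue at (325,168).

I'll check these in one close crop.

Run:
```python
from h import *
s=load("scene0")["frame"];d=load("side0")["frame"]
def crop(f,x,y,w=80,h=60,k=5): return cv2.resize(f[y:y+h,x:x+w],(400,300),interpolation=cv2.INTER_CUBIC)
g=np.vstack([np.hstack([crop(s,120,240),crop(s,205,208)]),np.hstack([crop(s,330,122),crop(d,250,247,88,66)])])
cv2.imwrite("pics/crop.png",g)
for nm in("scene0","side0"):
    c=load(nm);hsv=cv2.cvtColor(c["frame"],cv2.COLOR_BGR2HSV)
    for col,lo,hi,z in(("green",(45,120,40),(85,255,255),.052),("blue",(105,150,40),(125,255,255),.052),("orange",(5,180,120),(14,255,255),.048),("teal",(70,60,30),(100,255,255),.04)):
        m=cv2.inRange(hsv,lo,hi); n,_,st,ce=cv2.connectedComponentsWithStats(m)
        for i in range(1,n):
            if st[i,4]>25:
                p=plane(c,[ce[i]],z)[0]
                if 0.2<p[0]<1.1 and abs(p[1])<.7: print(nm,col,st[i],ce[i].round(1),p.round(3))
```

```text
scene0 green [301 176  10   8  60] [305.4 179.8] [0.454 0.118 0.052]
scene0 blue [320 164  10   8  58] [324.4 167.2] [0.451 0.207 0.052]
scene0 blue [ 367  227   54   47 1055] [393.  251.1] [0.829 0.11  0.052]
scene0 blue [447 230  42  62 399] [463.7 263.7] [0.991 0.227 0.052]
scene0 orange [356 140  28   9  73] [369.5 144. ] [0.465 0.421 0.048]
scene0 orange [353 146  30  11 136] [367.8 150.6] [0.486 0.388 0.048]
scene0 teal [171 277  18  11 113] [180.  282.7] [ 0.516 -0.399  0.04 ]
scene0 teal [ 265  322   50   65 1449] [292.5 350. ] [ 0.857 -0.291  0.04 ]
scene0 teal [ 231  347   53   68 1947] [257.1 379.6] [ 0.859 -0.4    0.04 ]
side0 green [ 370  108   93   63 2567] [413.9 131.1] [1.059 0.183 0.052]
side0 green [235 170  17  26 186] [242.8 182.3] [0.483 0.15  0.052]
side0 green [227 189  13  10 102] [233.4 193.4] [0.447 0.119 0.052]
side0 green [ 450  239   52   34 1002] [475.1 255.6] [ 0.937 -0.277  0.052]
side0 green [367 248  15  15 189] [374.2 255.3] [ 0.705 -0.19   0.052]
side0 green [ 474  273   59   65 1756] [502.8 299.7] [ 0.92  -0.399  0.052]
side0 green [325 378  13   6  43] [331.7 380.7] [ 0.482 -0.421  0.052]
side0 blue [ 325  147   53   39 1039] [350.3 166.9] [0.791 0.104 0.052]
side0 blue [217 168  13  10  93] [223.2 172.1] [0.443 0.207 0.052]
side0 teal [ 368  108   96   64 2755] [413.2 131.6] [1.067 0.194 0.04 ]
side0 teal [227 190  13  10  75] [233.3 193.5] [0.449 0.129 0.04 ]
side0 teal [ 450  239   53   41 1075] [475.1 256.1] [ 0.946 -0.273  0.04 ]
side0 teal [440 260  19  24  78] [448.8 270.7] [ 0.858 -0.285  0.04 ]
side0 teal [437 273  16  22  65] [443.8 283.4] [ 0.826 -0.31   0.04 ]
side0 teal [ 459  272   75   66 2080] [499.5 301. ] [ 0.92  -0.396  0.04 ]
side0 teal [315 369  24  16 147] [325.2 379.1] [ 0.474 -0.411  0.04 ]
```

View pics/crop.png

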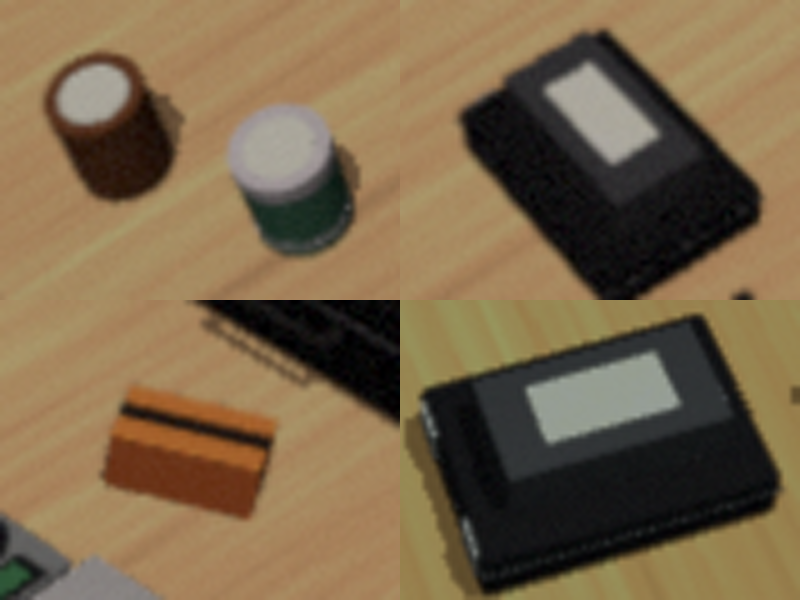

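The crop confirms the choices: the green canister with the bright lid, the black case with a pale label on its lid block, and the orange carton with its black band. Next I'll measure poses.

```bash
cat > meas.py <<'E'
from h import *
def comp(m,seed,r=14):
    n,l,st,ce=cv2.connectedComponentsWithStats(m)
    k=[i for i in range(1,n) if st[i,4]>12]; 
    i=min(k,key=lambda i:np.hypot(*(ce[i]-seed))); return (l==i).astype(np.uint8)
def mrect(c,m,z):
    # world-plane rectangle of mask pixels (centre, long side, short side, long-axis angle)
    ct=max(cv2.findContours(m,cv2.RETR_EXTERNAL,cv2.CHAIN_APPROX_NONE)[0],key=cv2.contourArea).reshape(-1,2)
    P=plane(c,ct,z)[:,:2]; (x,y),(w,h),a=cv2.minAreaRect((P*1000).astype(np.float32))
    if w<h: w,h,a=h,w,a+90
    yy,xx=np.nonzero(m); Q=plane(c,np.c_[xx,yy],z)[:,:2]
    return dict(rect=(round(x,1),round(y,1)),size=(round(w),round(h)),ang=round((a+90)%180-90,1),cent=(Q.mean(0)*1000).round(1))
E
python3 - <<'E'
from meas import *
for nm,S in(("scene0",dict(label=(246,230),lid=(177,270),carton=(369,147),band=(369,146),plate=(352,205))),("side0",dict(label=(295,268),lid=(330,360),carton=(215,135),band=(215,133),plate=(285,175)))):
    c=load(nm);hsv=cv2.cvtColor(c["frame"],cv2.COLOR_BGR2HSV)
    for k,z in(("label",.07),("lid",.07),("plate",.03),("carton",.048)):
        x,y=map(int,S[k])
        print(nm,k,hsv[y,x])
    H,Sx,V=cv2.split(hsv)
    m=comp(((Sx<70)&(V>140)).astype(np.uint8),S["label"]);print(" label",mrect(c,m,.07))
    m=comp(((Sx<60)&(V>130)).astype(np.uint8),S["lid"]);print(" lid",mrect(c,m,.07))
    m=comp(((Sx<45)&(V>110)&(V<210)).astype(np.uint8),S["plate"]);print(" plate",mrect(c,m,.03))
    x,y=map(int,S["carton"]); W=np.zeros_like(V);W[y-25:y+30,x-30:x+30]=1
    o=((H<16)&(Sx>190)&(V>60)).astype(np.uint8)*W
    vs=V[o>0]; print(" carton V",np.percentile(vs,[5,25,50,75,95]))
    b=((V<70)).astype(np.uint8)*W; m=comp(b,S["band"]); print(" band",mrect(c,m,.048))
    t=((H<16)&(Sx>170)&(V>(175 if nm=="scene0" else 150))).astype(np.uint8)*W
    t=cv2.morphologyEx(t|m,cv2.MORPH_CLOSE,np.ones((3,3)));t=comp(t,S["band"])
    print(" top",mrect(c,t,.048))
E
```

```text
scene0 label [ 24  23 170]
scene0 lid [ 20  23 168]
scene0 plate [ 20  11 135]
scene0 carton [11 99 36]
 label {'rect': (505.6, -166.3), 'size': (67, 31), 'ang': -0.8, 'cent': array([ 505.9, -166.4])}
 lid {'rect': (490.4, -390.5), 'size': (54, 52), 'ang': 49.6, 'cent': array([ 490.6, -390.8])}
 plate {'rect': (609.5, 172.2), 'size': (198, 197), 'ang': -88.3, 'cent': array([613. , 168.8])}
 carton V [104. 106. 107. 108. 148.]
 band {'rect': (474.8, 406.3), 'size': (105, 10), 'ang': 28.0, 'cent': array([475.7, 406.8])}
 top {'rect': (474.8, 406.3), 'size': (105, 10), 'ang': 28.0, 'cent': array([475.7, 406.8])}
side0 label [ 50  19 158]
side0 lid [ 68  13 157]
side0 plate [ 66  10 130]
side0 carton [ 19 255 153]
 label {'rect': (505.6, -166.1), 'size': (69, 32), 'ang': -2.0, 'cent': array([ 505.3, -166.4])}
 lid {'rect': (492.0, -390.9), 'size': (55, 54), 'ang': -20.8, 'cent': array([ 491.2, -390.8])}
 plate {'rect': (607.4, 173.1), 'size': (198, 197), 'ang': -88.1, 'cent': array([605.5, 168.1])}
 carton V [ 75.  96.  97.  98. 103.]
 band {'rect': (456.3, 390.3), 'size': (147, 40), 'ang': 45.6, 'cent': array([450. , 384.2])}
 top {'rect': (456.3, 390.3), 'size': (147, 40), 'ang': 45.6, 'cent': array([449.9, 384.1])}
```

```bash
python3 -m jog '{"turn":[[0,0,0.1],[0,0,0.2],[0,0,0.28],[0,0,0.28],[0,0,0.28],[0,0,0.28],[0,0,0.28],[0,0,0.28],[0,0,0.28],[0,0,0.28]],"travel":[[31,-50,0],[61,-100,0],[92,-152,0],[122,-202,0],[153,-253,0],[183,-303,0],[214,-354,-10],[244,-404,-40],[273,-452,-80],[273,-452,-108]],"grip":[-1,-1,-1,-1,-1,-1,-1,-1,-1,-1]}'
python3 - <<'E'
from h import *
c=shot("wrist","w1"); cv2.imwrite("pics/w1.png",c["frame"]); print(get_state()["tool_pos"])
print(proj(c,[[.452,.120,.052],[.449,.209,.052]]))
hsv=cv2.cvtColor(c["frame"],cv2.COLOR_BGR2HSV)
for col,lo,hi in(("green",(45,120,40),(85,255,255)),("blue",(105,150,40),(125,255,255))):
    n,_,st,ce=cv2.connectedComponentsWithStats(cv2.inRange(hsv,lo,hi))
    for i in range(1,n):
        if st[i,4]>100: print(col,st[i],plane(c,[ce[i]],.052).round(4))
E
```

```text
time: 1.4
tool_pos: [0.4546, 0.1178, 0.1394]
tcp_rot: [0.014, 1.0, -0.0, 0.001]
force: [-0.1, -0.0, -0.5]
width: 0.0001
[0.45144366 0.11788161 0.13582829]
[[284.2486295  222.38232873]
 [407.06991782 215.06538382]]
green [ 268  189   43   44 1455] [[0.4435 0.1237 0.052 ]]
green [ 286  239  124   27 2297] [[0.4766 0.1718 0.052 ]]
blue [ 388  181   48   45 1623] [[0.4402 0.2117 0.052 ]]
```

View pics/w1.png

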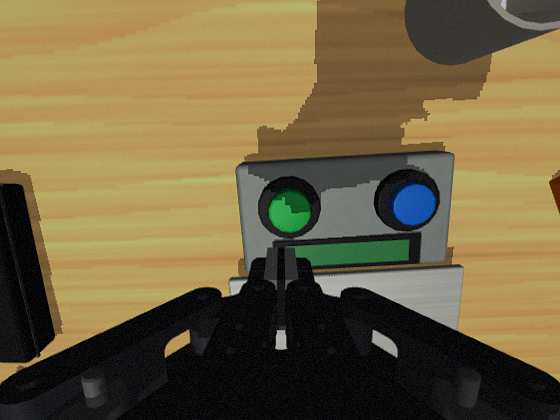

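The wrist view shows the green key at (289,210) and the blue key at (412,203), with the shut fingertips near (281,265). The arm was still settling when I took it, so I'll measure again at rest.

Run:
```python
from h import *
c=shot("wrist","w1"); print(get_state()["tool_pos"])
hsv=cv2.cvtColor(c["frame"],cv2.COLOR_BGR2HSV)
for col,lo,hi in(("green",(45,120,40),(85,255,255)),("blue",(105,150,40),(125,255,255))):
    n,_,st,ce=cv2.connectedComponentsWithStats(cv2.inRange(hsv,lo,hi))
    for i in range(1,n):
        if st[i,4]>100: print(col,st[i],plane(c,[ce[i]],.052).round(4))
# plate edge near console and console corners
print("console/plate corners z=.03",plane(c,[[237,167],[453,153],[230,279],[463,266]],.03).round(3))
```

```text
[0.45042586 0.11898116 0.13743127]
green [ 268  195   44   45 1481] [[0.4434 0.1237 0.052 ]]
green [ 296  245  115   27 2225] [[0.4763 0.1736 0.052 ]]
blue [ 390  187   48   46 1670] [[0.4401 0.2117 0.052 ]]
console/plate corners z=.03 [[0.409 0.085 0.03 ]
 [0.403 0.248 0.03 ]
 [0.501 0.074 0.03 ]
 [0.495 0.267 0.03 ]]
```

```bash
python3 -m jog '{"turn":[[0,0,0],[0,0,0],[0,0,0],[0,0,0],[0,0,0],[0,0,0],[0,0,0],[0,0,0],[0,0,0],[0,0,0]],"travel":[[-4,1,-20],[-4,1,-45],[-4,1,-60],[-4,1,-65],[-4,1,-70],[-4,1,-72],[-4,1,-74],[-4,1,-75],[-4,1,-75],[-4,1,-75]],"grip":[-1,-1,-1,-1,-1,-1,-1,-1,-1,-1]}'
```

```text
time: 2.75
tool_pos: [0.4488, 0.1216, 0.0655]
tcp_rot: [0.012, 1.0, 0.0, 0.0]
force: [0.3, 3.0, 3.3]
width: -0.0007
```

```bash
python3 -m jog '{"turn":[[0,0,0],[0,0,0],[0,0,0],[0,0,0],[0,0,0],[0,0,0],[0,0,0],[0,0,0],[0,0,0],[0,0,0]],"travel":[[0,0,-1],[0,0,-2],[0,0,-3],[0,0,-3],[0,0,-3],[0,0,-3],[0,0,-3],[0,0,-3],[0,0,-3],[0,0,-3]],"grip":[-1,-1,-1,-1,-1,-1,-1,-1,-1,-1]}'
```

```text
time: 4.0
tool_pos: [0.4489, 0.1216, 0.0629]
tcp_rot: [0.012, 1.0, 0.0, 0.0]
force: [-1.9, 3.1, 13.8]
width: -0.0001
```

```bash
python3 -m jog '{"turn":[[0,0,0],[0,0,0],[0,0,0],[0,0,0],[0,0,0],[0,0,0],[0,0,0],[0,0,0],[0,0,0],[0,0,0]],"travel":[[0,0,25],[0,0,65],[10,-50,90],[22,-110,90],[34,-170,90],[46,-230,90],[57,-287,90],[57,-287,90],[57,-287,90],[57,-287,90]],"grip":[-1,-1,0,1,1,1,1,1,1,1]}'
python3 - <<'E'
from meas import *
c=shot("wrist","w2"); cv2.imwrite("pics/w2.png",c["frame"]); print(get_state()["tool_pos"])
print(proj(c,[[.5056,-.1663,.07]]))
E
```

```text
time: 5.25
tool_pos: [0.5045, -0.1641, 0.1518]
tcp_rot: [0.011, 1.0, 0.0, -0.001]
force: [0.1, 0.7, -1.1]
width: 0.0852
[ 0.50477358 -0.16402717  0.15199978]
[[278.15613748 230.20010811]]
```

View pics/w2.png

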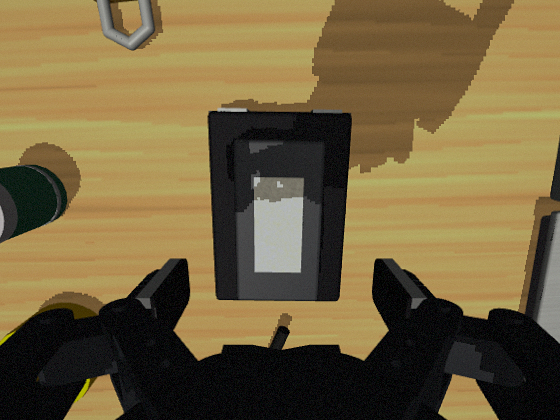

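The wrist view shows the case label centre at about (279,225), against a predicted (278,230). The jaws straddle the lid block with their centre at column 281, so I'll descend and grip.

```bash
python3 -m jog '{"turn":[[0,0,0],[0,0,0],[0,0,0],[0,0,0],[0,0,0],[0,0,0],[0,0,0],[0,0,0],[0,0,0],[0,0,0]],"travel":[[0,0,-40],[0,0,-70],[0,0,-85],[0,0,-90],[0,0,-90],[0,0,-90],[0,0,-90],[0,0,-90],[0,0,-90],[0,0,-90]],"grip":[1,1,1,1,1,-1,-1,-1,-1,-1]}'
```

```text
time: 6.55
tool_pos: [0.5063, -0.166, 0.0635]
tcp_rot: [0.012, 1.0, -0.001, 0.001]
force: [-1.3, -0.3, 5.3]
width: 0.0606
```

```bash
python3 -m jog '{"turn":[[0,0,0],[0,0,0],[0,0,0],[0,0,0],[0,0,0],[0,0,0],[0,0,0],[0,0,0],[0,0,0],[0,0,0]],"travel":[[0,0,10],[0,0,40],[0,0,80],[16,55,100],[32,110,100],[50,170,100],[68,230,100],[84,290,100],[97,336,100],[97,336,100]],"grip":[-1,-1,-1,-1,-1,-1,-1,-1,-1,-1]}'
python3 -m jog '{"turn":[[0,0,0],[0,0,0],[0,0,0],[0,0,0],[0,0,0],[0,0,0],[0,0,0],[0,0,0],[0,0,0],[0,0,0]],"travel":[[0,0,0],[0,0,0],[0,0,-10],[0,0,-30],[0,0,-45],[0,0,-55],[0,0,-60],[0,0,-60],[0,0,-60],[0,0,-60]],"grip":[-1,-1,-1,-1,-1,-1,-1,-1,-1,-1]}'
```

```text
time: 7.8
tool_pos: [0.6028, 0.1742, 0.1624]
tcp_rot: [0.01, 1.0, 0.001, 0.0]
force: [0.3, -0.6, -5.7]
width: 0.0606
time: 9.05
tool_pos: [0.6029, 0.1706, 0.1029]
tcp_rot: [0.012, 1.0, 0.0, 0.001]
force: [-0.1, -0.3, -5.8]
width: 0.0603
```

```bash
python3 - <<'E'
from meas import *
c=shot("scene","s2"); cv2.imwrite("pics/s2.png",c["frame"][110:290,220:460].repeat(3,0).repeat(3,1))
E
python3 -m jog '{"turn":[[0,0,0],[0,0,0],[0,0,0],[0,0,0],[0,0,0],[0,0,0],[0,0,0],[0,0,0],[0,0,0],[0,0,0]],"travel":[[0,0,-3],[0,0,-5],[0,0,-7],[0,0,-8],[0,0,-9],[0,0,-9],[0,0,-9],[0,0,-9],[0,0,-9],[0,0,-9]],"grip":[-1,-1,-1,-1,-1,-1,-1,-1,-1,-1]}'
```

```text
time: 10.35
tool_pos: [0.6024, 0.1705, 0.0936]
tcp_rot: [0.012, 1.0, -0.0, -0.0]
force: [-4.1, 0.2, 4.4]
width: 0.0607
```

View pics/s2.png

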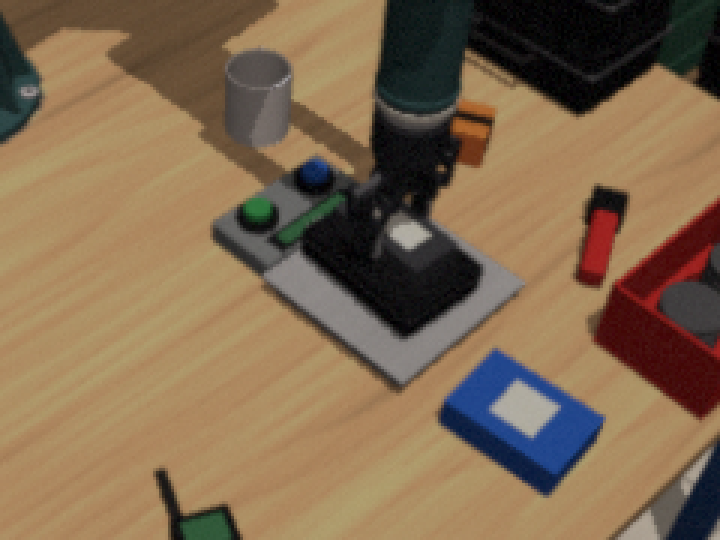

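The case is over the plate and clear of the keys, and the force reversal shows it has landed. I'll release and lift away.

```bash
python3 -m jog '{"turn":[[0,0,0],[0,0,0],[0,0,0],[0,0,0],[0,0,0],[0,0,0.12],[0,0,0.27],[0,0,0.42],[0,0,0.513],[0,0,0.513]],"travel":[[0,0,0],[0,0,0],[0,0,0],[0,0,30],[0,0,70],[-22,40,90],[-52,96,90],[-82,152,80],[-112,208,70],[-127,236,70]],"grip":[0.3,1,1,1,1,1,1,1,1,1]}'
python3 -m jog '{"turn":[[0,0,0],[0,0,0],[0,0,0],[0,0,0],[0,0,0],[0,0,0],[0,0,0],[0,0,0],[0,0,0],[0,0,0]],"travel":[[0,0,0],[0,0,0],[0,0,0],[0,0,0],[0,0,0],[0,0,0],[0,0,0],[0,0,0],[0,0,0],[0,0,0]],"grip":[1,1,1,1,1,1,1,1,1,1]}'
python3 - <<'E'
from meas import *
s=get_state(); print(s["tool_pos"],s["tcp_rot"],s["force"])
c=shot("wrist","w3"); cv2.imwrite("pics/w3.png",c["frame"])
print("pred",proj(c,[[.475,.4065,.048]]))
hsv=cv2.cvtColor(c["frame"],cv2.COLOR_BGR2HSV);H,S,V=cv2.split(hsv)
o=((H<16)&(S>180)&(V>60)).astype(np.uint8); print("carton mask rect z.048",mrect(c,cv2.morphologyEx(o,cv2.MORPH_CLOSE,np.ones((25,25))),.048))
for nm,seed in(("scene",(352,190)),("side",(285,160))):
    c=shot(nm,nm+"3");H,S,V=cv2.split(cv2.cvtColor(c["frame"],cv2.COLOR_BGR2HSV))
    p=proj(c,[[.602,.1705,.1]])[0]
    print(nm,"label",p,mrect(c,comp(((S<70)&(V>140)).astype(np.uint8),p),.1))
E
```

```text
time: 11.6
tool_pos: [0.4737, 0.4089, 0.1625]
tcp_rot: [-0.244, 0.97, 0.0, -0.0]
force: [0.4, -0.0, -0.7]
width: 0.0853
time: 12.85
tool_pos: [0.4755, 0.4065, 0.1633]
tcp_rot: [-0.242, 0.97, -0.0, 0.0]
force: [0.2, -0.0, 1.6]
width: 0.0856
[0.4754747  0.40652206 0.16328361] [-2.42219421e-01  9.70221494e-01 -6.38796440e-05  3.23875487e-05] [ 0.1694396  -0.01162153  1.55812593]
pred [[280.32196325 215.45498165]]
carton mask rect z.048 {'rect': (468.2, 406.0), 'size': (108, 62), 'ang': 28.2, 'cent': array([472. , 392.6])}
scene label [351.17847615 186.0470256 ] {'rect': (602.4, 169.3), 'size': (67, 31), 'ang': -1.9, 'cent': array([602.8, 169.2])}
side label [280.8265433  154.63197187] {'rect': (602.1, 171.1), 'size': (68, 32), 'ang': -1.9, 'cent': array([601.9, 171.1])}
```

View pics/w3.png

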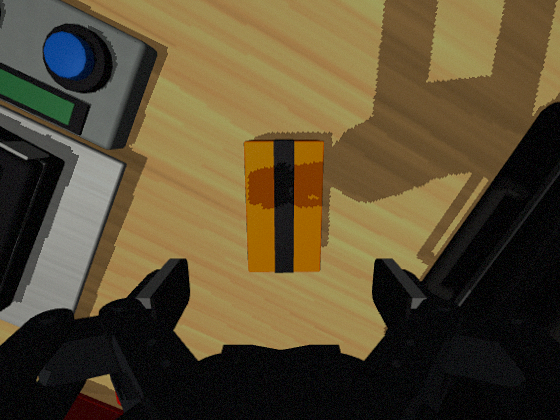

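The wrist view shows the carton centred at (284,206), with its band running straight down the picture, so the yaw is right. A black crate sits close on the right. Before descending I'll check the finger's clearance from it.

Run:
```python
from h import *
c=load("scene0"); print(plane(c,[[363,108],[403,141],[445,112]],0).round(3))
c=load("side0"); print(plane(c,[[145,116],[226,107]],0).round(3))
c=load("w3"); print(plane(c,[[245,141],[324,141],[322,272],[248,272],[284,206]],.048).round(4))
print("finger outer pts", proj(c,[[.471-.0275,.406+.052,.04],[.471-.0275-.02,.406+.052-.01,.04],[.471-.0275+.02,.406+.052+.01,.04]]).round())
for z in(0,.05,.1,.2): print(z,plane(c,[[420,262],[555,105]],z).round(3))
```

```text
[[0.253 0.631 0.   ]
 [0.502 0.583 0.   ]
 [0.496 0.879 0.   ]]
[[0.276 0.619 0.   ]
 [0.552 0.574 0.   ]]
[[0.4354 0.3548 0.048 ]
 [0.4069 0.4083 0.048 ]
 [0.5027 0.4618 0.048 ]
 [0.5325 0.4056 0.048 ]
 [0.4666 0.4054 0.048 ]]
finger outer pts [[352. 209.]
 [354. 182.]
 [350. 234.]]
0 [[0.463 0.562 0.   ]
 [0.278 0.584 0.   ]]
0.05 [[0.455 0.53  0.05 ]
 [0.302 0.548 0.05 ]]
0.1 [[0.447 0.498 0.1  ]
 [0.326 0.512 0.1  ]]
0.2 [[0.431 0.433 0.2  ]
 [0.374 0.44  0.2  ]]
```

```bash
python3 -m jog '{"turn":[[0,0,0],[0,0,0],[0,0,0],[0,0,0],[0,0,0],[0,0,0],[0,0,0],[0,0,0],[0,0,0],[0,0,0]],"travel":[[-4,1,-50],[-4,1,-95],[-4,1,-120],[-4,1,-131],[-4,1,-131],[-4,1,-131],[-4,1,-131],[-4,1,-131],[-4,1,-131],[-4,1,-131]],"grip":[1,1,1,1,1,1,-1,-1,-1,-1]}'
```

```text
time: 14.25
tool_pos: [0.4723, 0.4079, 0.0337]
tcp_rot: [-0.242, 0.97, 0.0, 0.001]
force: [-0.3, -0.5, 5.9]
width: 0.0613
```

```bash
python3 -m jog '{"turn":[[0,0,0],[0,0,0],[0,0,0],[0,0,-0.1],[0,0,-0.2],[0,0,-0.3],[0,0,-0.4],[0,0,-0.48],[0,0,-0.522],[0,0,-0.522]],"travel":[[0,0,10],[0,0,50],[0,0,100],[5,-10,140],[28,-50,140],[54,-98,140],[80,-145,140],[106,-192,140],[131,-237,140],[131,-237,140]],"grip":[-1,-1,-1,-1,-1,-1,-1,-1,-1,-1]}'
python3 -m jog '{"turn":[[0,0,0],[0,0,0],[0,0,0],[0,0,0],[0,0,0],[0,0,0],[0,0,0],[0,0,0],[0,0,0],[0,0,0]],"travel":[[0,0,0],[0,0,0],[0,0,0],[0,0,-10],[0,0,-20],[0,0,-27],[0,0,-30],[0,0,-30],[0,0,-30],[0,0,-30]],"grip":[-1,-1,-1,-1,-1,-1,-1,-1,-1,-1]}'
python3 - <<'E'
from meas import *
s=get_state(); print(s["tool_pos"],s["tcp_rot"],s["width"])
c=shot("wrist","w4");H,S,V=cv2.split(cv2.cvtColor(c["frame"],cv2.COLOR_BGR2HSV))
a=c["frame"];b=shot("side","side4")["frame"]
b=cv2.resize(b[100:240,200:387],(560,420))
cv2.imwrite("pics/w4.png",cv2.resize(np.hstack([a,b]),(800,300)))
E
```

```text
time: 15.5
tool_pos: [0.6042, 0.1669, 0.1725]
tcp_rot: [0.019, 1.0, -0.001, 0.0]
force: [-0.1, 0.6, -3.8]
width: 0.0608
time: 16.75
tool_pos: [0.6028, 0.1705, 0.1426]
tcp_rot: [0.016, 1.0, 0.0, 0.0]
force: [-0.3, -0.3, -3.2]
width: 0.0609
[0.60276087 0.17050865 0.14263241] [1.64477679e-02 9.99864666e-01 1.57845966e-05 3.45794437e-04] 0.060940986015274895
```

View pics/w4.png

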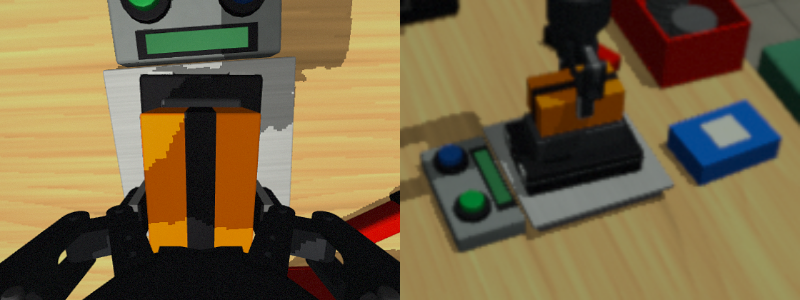

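The carton is level, aligned lengthwise and centred over the lid. I'll lower the last 9 mm.

```bash
python3 -m jog '{"turn":[[0,0,0],[0,0,0],[0,0,0],[0,0,0],[0,0,0],[0,0,0],[0,0,0],[0,0,0],[0,0,0],[0,0,0]],"travel":[[0,0,-3],[0,0,-5],[0,0,-7],[0,0,-8],[0,0,-9],[0,0,-9.5],[0,0,-9.5],[0,0,-9.5],[0,0,-9.5],[0,0,-9.5]],"grip":[-1,-1,-1,-1,-1,-1,-1,-1,-1,-1]}'
```

```text
time: 18.1
tool_pos: [0.6024, 0.1705, 0.1337]
tcp_rot: [0.016, 1.0, -0.0, 0.0]
force: [-3.6, -1.4, 5.1]
width: 0.0612
```

```bash
python3 -m jog '{"turn":[[0,0,0],[0,0,0],[0,0,0],[0,0,0],[0,0,0],[0,0,0],[0,0,0],[0,0,0],[0,0,0],[0,0,0]],"travel":[[0,0,0],[0,0,0],[0,0,0],[0,0,30],[0,0,75],[-5,-30,85],[-15,-85,80],[-26,-140,70],[-37,-195,60],[-48,-250,50]],"grip":[0.3,1,1,1,1,1,1,1,1,1]}'
python3 -m jog '{"turn":[[0,0,0],[0,0,0],[0,0,0],[0,0,0],[0,0,0],[0,0,0],[0,0,0],[0,0,0],[0,0,0],[0,0,0]],"travel":[[-10,-55,0],[-21,-110,0],[-32,-165,0],[-43,-220,0],[-53,-270,0],[-63,-311,0],[-63,-311,0],[-63,-311,0],[-63,-311,0],[-63,-311,0]],"grip":[1,1,1,1,1,1,1,1,1,1]}'
python3 - <<'E'
from meas import *
s=get_state(); print(s["tool_pos"],s["tcp_rot"],s["width"])
c=shot("wrist","w5"); cv2.imwrite("pics/w5.png",c["frame"]); print("pred",proj(c,[[.491,-.3908,.07],[.491,-.3908,0]]))
for nm in("scene","side"):
    c=shot(nm,nm+"5");H,S,V=cv2.split(cv2.cvtColor(c["frame"],cv2.COLOR_BGR2HSV))
    p=proj(c,[[.6023,.1702,.148]])[0]; x,y=map(int,p)
    W=np.zeros_like(V);W[y-22:y+22,x-30:x+30]=1
    print(nm,p,"band",mrect(c,comp((V<60).astype(np.uint8)*W,p),.148))
    print(cv2.imwrite(f"pics/{nm}5.png",cv2.resize(c["frame"][y-45:y+45,x-60:x+60],None,fx=3.3,fy=3.3)))
a=cv2.imread("pics/scene5.png");b=cv2.imread("pics/side5.png");cv2.imwrite("pics/c5.png",np.vstack([np.hstack([a,b]),np.hstack([cv2.resize(load("w5")["frame"],(396,297)),a*0])]))
c=load("scene0");print("brown",plane(c,[[138,260]],.07))
E
```

```text
time: 19.35
tool_pos: [0.5545, -0.0812, 0.1827]
tcp_rot: [0.016, 1.0, -0.0, 0.001]
force: [0.2, -1.1, 0.5]
width: 0.0855
time: 20.6
tool_pos: [0.4919, -0.3894, 0.1828]
tcp_rot: [0.016, 1.0, 0.0, -0.0]
force: [-0.1, 0.4, 0.4]
width: 0.0852
[ 0.49185214 -0.38935785  0.18282523] [ 1.56701504e-02  9.99877214e-01  4.81781936e-05 -3.91820436e-05] 0.08522040054142901
pred [[279.42601317 215.7592665 ]
 [279.69654291 197.67823064]]
scene [352.88622264 174.71703186] band {'rect': (625.0, 164.4), 'size': (144, 34), 'ang': -16.8, 'cent': array([628. , 162.9])}
True
side [281.34904441 141.19820297] band {'rect': (543.7, 144.2), 'size': (201, 99), 'ang': -65.1, 'cent': array([558.8, 147.3])}
True
brown [[ 0.3964667 -0.4562711  0.07     ]]
```

View pics/c5.png

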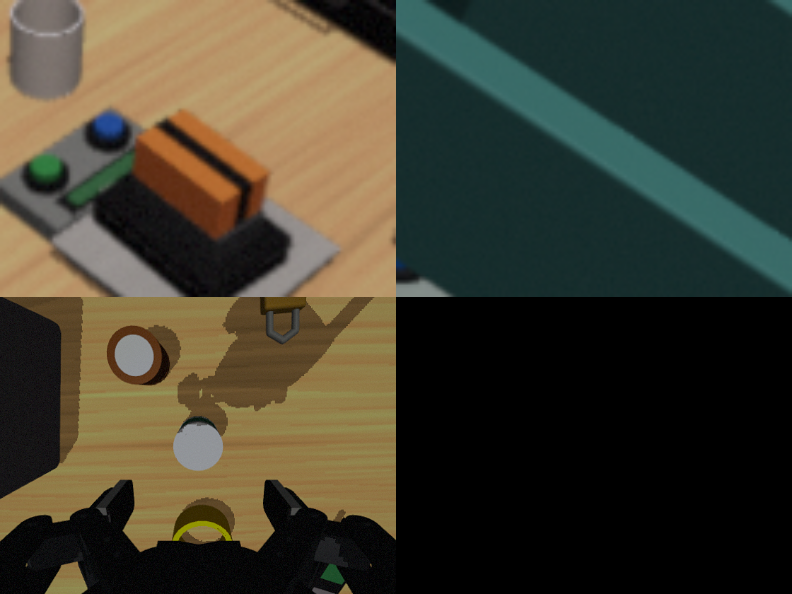

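The carton stands square on the case. In the wrist view the canister lid is at about (280,211), against a predicted (279,216). The brown can and the tape are clear of the jaws, so I'll pick the canister up.

```bash
python3 -m jog '{"turn":[[0,0,0],[0,0,0],[0,0,0],[0,0,0],[0,0,0],[0,0,0],[0,0,0],[0,0,0],[0,0,0],[0,0,0]],"travel":[[-1,0,-50],[-1,0,-95],[-1,0,-122],[-1,0,-135],[-1,0,-137],[-1,0,-137],[-1,0,-137],[-1,0,-137],[-1,0,-137],[-1,0,-137]],"grip":[1,1,1,1,1,1,-1,-1,-1,-1]}'
python3 -m jog '{"turn":[[0,0,0],[0,0,0],[0,0,0],[0,0,0],[0,0,0],[0,0,0],[0,0,0],[0,0,0],[0,0,0],[0,0,0]],"travel":[[0,0,0],[0,0,10],[0,0,50],[0,0,100],[0,0,150],[0,0,187],[5,28,187],[15,84,187],[25,140,187],[35,192,187]],"grip":[-1,-1,-1,-1,-1,-1,-1,-1,-1,-1]}'
```

```text
time: 22.0
tool_pos: [0.4911, -0.391, 0.0471]
tcp_rot: [0.016, 1.0, -0.001, 0.001]
force: [-0.6, 0.6, 5.6]
width: 0.055
time: 23.25
tool_pos: [0.5251, -0.1965, 0.2331]
tcp_rot: [0.017, 1.0, 0.0, -0.0]
force: [0.4, -0.3, -2.6]
width: 0.0549
```

```bash
python3 -m jog '{"turn":[[0,0,0],[0,0,0],[0,0,0],[0,0,0],[0,0,0],[0,0,0],[0,0,0],[0,0,0],[0,0,0],[0,0,0]],"travel":[[11,54,0],[22,108,0],[33,162,0],[44,216,0],[55,268,0],[66,318,0],[75,360,0],[77,369,0],[77,369,0],[77,369,0]],"grip":[-1,-1,-1,-1,-1,-1,-1,-1,-1,-1]}'
python3 -m jog '{"turn":[[0,0,0],[0,0,0],[0,0,0],[0,0,0],[0,0,0],[0,0,0],[0,0,0],[0,0,0],[0,0,0],[0,0,0]],"travel":[[0,0,-8],[0,0,-16],[0,0,-22],[0,0,-25],[0,0,-27],[0,0,-27],[0,0,-27],[0,0,-27],[0,0,-27],[0,0,-27]],"grip":[-1,-1,-1,-1,-1,-1,-1,-1,-1,-1]}'
python3 - <<'E'
from meas import *
s=get_state(); print(s["tool_pos"],s["tcp_rot"],s["width"])
a=shot("scene","scene6")["frame"];b=shot("side","side6")["frame"]
cv2.imwrite("pics/c6.png",np.hstack([cv2.resize(a[110:250,290:420],(400,430)),cv2.resize(b[80:220,210:340],(400,430))]))
E
```

```text
time: 24.5
tool_pos: [0.602, 0.1692, 0.2327]
tcp_rot: [0.017, 1.0, -0.0, -0.0]
force: [-0.4, 0.0, -2.3]
width: 0.0551
time: 25.75
tool_pos: [0.6025, 0.1705, 0.2058]
tcp_rot: [0.016, 1.0, -0.0, 0.0]
force: [0.1, 0.5, -2.5]
width: 0.055
[0.60248784 0.1704759  0.20582995] [ 1.64191757e-02  9.99865195e-01 -4.53329121e-05  2.17603710e-05] 0.0550281319069082
```

View pics/c6.png

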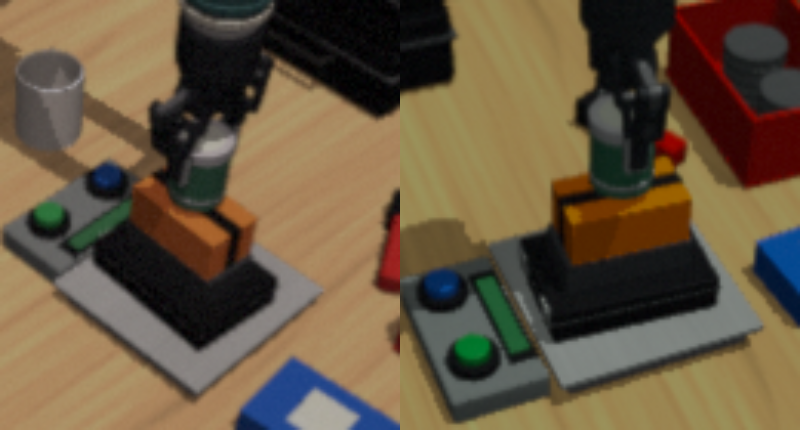

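The canister is centred above the carton in both views, about 11 mm up. I'll set it down gently.

```bash
python3 -m jog '{"turn":[[0,0,0],[0,0,0],[0,0,0],[0,0,0],[0,0,0],[0,0,0],[0,0,0],[0,0,0],[0,0,0],[0,0,0]],"travel":[[0,0,-4],[0,0,-7],[0,0,-9],[0,0,-10],[0,0,-11],[0,0,-11.5],[0,0,-11.5],[0,0,-11.5],[0,0,-11.5],[0,0,-11.5]],"grip":[-1,-1,-1,-1,-1,-1,-1,-1,-1,-1]}'
```

```text
time: 27.1
tool_pos: [0.6024, 0.1705, 0.1951]
tcp_rot: [0.016, 1.0, -0.0, 0.0]
force: [-2.5, 0.4, 4.9]
width: 0.0549
```

```bash
python3 -m jog '{"turn":[[0,0,0],[0,0,0],[0,0,0],[0,0,0],[0,0,0],[0,0,0],[0,0,0],[0,0,0],[0,0,0],[0,0,0]],"travel":[[0,0,0],[0,0,0],[0,0,0],[0,0,25],[0,0,60],[0,0,85],[-40,10,85],[-90,23,85],[-140,36,85],[-157,40,70]],"grip":[0.3,1,1,1,1,1,1,0,-1,-1]}'
python3 -m jog '{"turn":[[0,0,0],[0,0,0],[0,0,0],[0,0,0],[0,0,0],[0,0,0],[0,0,0],[0,0,0],[0,0,0],[0,0,0]],"travel":[[0,0,-50],[0,0,-100],[0,0,-130],[0,0,-130],[0,0,-130],[0,0,-130],[0,0,-130],[0,0,-130],[0,0,-130],[0,0,-130]],"grip":[-1,-1,-1,-1,-1,-1,-1,-1,-1,-1]}'
python3 - <<'E'
from meas import *
s=get_state(); print(s["tool_pos"],s["force"])
c=shot("wrist","w7");H=cv2.cvtColor(c["frame"],cv2.COLOR_BGR2HSV)
n,_,st,ce=cv2.connectedComponentsWithStats(cv2.inRange(H,(105,150,40),(125,255,255)))
for i in range(1,n):
    if st[i,4]>200: print("blue",st[i],plane(c,[ce[i]],.052).round(4))
a=shot("scene","scene7")["frame"];b=shot("side","side7")["frame"]
cv2.imwrite("pics/c7.png",np.vstack([np.hstack([cv2.resize(a[110:250,290:420],(370,400)),cv2.resize(b[80:220,210:340],(370,400))]),np.hstack([cv2.resize(c["frame"],(266,200)),np.zeros((200,474,3),np.uint8)])]))
E
```

```text
time: 28.35
tool_pos: [0.4433, 0.2111, 0.2649]
tcp_rot: [0.016, 1.0, 0.0, 0.001]
force: [0.3, -0.3, -0.2]
width: 0.0321
time: 29.6
tool_pos: [0.4455, 0.2105, 0.1343]
tcp_rot: [0.016, 1.0, -0.0, 0.0]
force: [-0.3, 0.0, -0.2]
width: -0.0001
[0.44549149 0.21049928 0.13433019] [-0.32255973  0.02269129 -0.22609205]
blue [ 264  198   44   45 1537] [[0.4399 0.2137 0.052 ]]
```

View pics/c7.png

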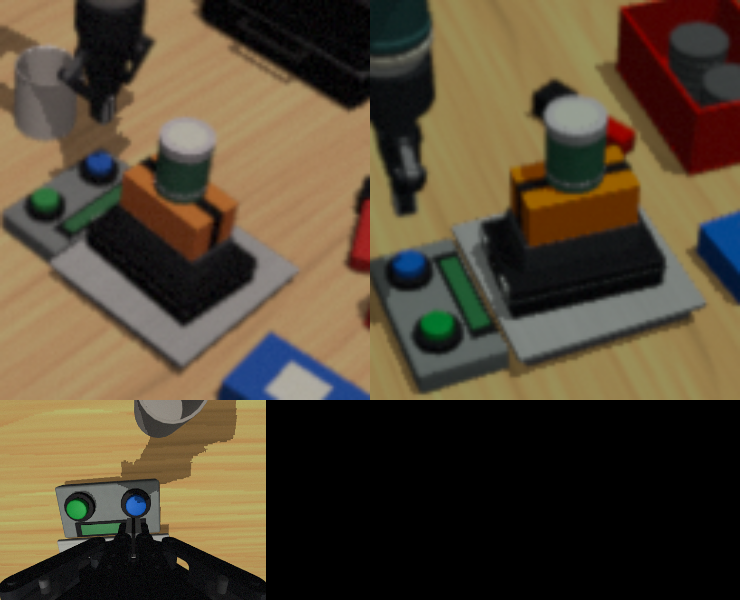

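The stack stands square in both views, and the shut tips are above the blue key. Now I'll press it.

```bash
python3 -m jog '{"turn":[[0,0,0],[0,0,0],[0,0,0],[0,0,0],[0,0,0],[0,0,0],[0,0,0],[0,0,0],[0,0,0],[0,0,0]],"travel":[[-1,1,-30],[-1,1,-50],[-1,1,-60],[-1,1,-65],[-1,1,-68],[-1,1,-70],[-1,1,-72],[-1,1,-72],[-1,1,-72],[-1,1,-72]],"grip":[-1,-1,-1,-1,-1,-1,-1,-1,-1,-1]}'
```

```text
time: 31.0
tool_pos: [0.4445, 0.2115, 0.063]
tcp_rot: [0.016, 1.0, 0.0, 0.0]
force: [-3.1, -1.5, 9.4]
width: -0.0
```

```bash
python3 -m jog '{"turn":[[0,0,0],[0,0,0],[0,0,0],[0,0,0],[0,0,0],[0,0,0],[0,0,0],[0,0,0],[0,0,0],[0,0,0]],"travel":[[0,0,0],[0,0,15],[0,0,50],[0,0,100],[0,0,140],[0,0,170],[0,0,180],[0,0,180],[0,0,180],[0,0,180]],"grip":[-1,-1,-1,-1,-1,-1,-1,-1,-1,-1]}'
python3 - <<'E'
from meas import *
s=get_state(); print(s["tool_pos"],s["force"],s["time"])
a=shot("scene","scene8");b=shot("side","side8")
cv2.imwrite("pics/c8.png",np.hstack([cv2.resize(a["frame"],None,fx=.71,fy=.71),cv2.resize(b["frame"],None,fx=.71,fy=.71)]))
for c,p in((a,(353,150)),(b,(282,118))):
    H,S,V=cv2.split(cv2.cvtColor(c["frame"],cv2.COLOR_BGR2HSV))
    q=proj(c,[[.6023,.1702,.218]])[0]; print(q,"lid",mrect(c,comp(((S<60)&(V>125)).astype(np.uint8),q),.218))
E
```

```text
time: 32.25
tool_pos: [0.4437, 0.2112, 0.2409]
tcp_rot: [0.016, 1.0, -0.0, -0.001]
force: [-0.2, -0.1, -0.6]
width: -0.0001
[0.44368991 0.21124554 0.24093678] [-0.21961882 -0.06799541 -0.62446913] 32.25
[355.52589626 156.83699582] lid {'rect': (602.6, 170.1), 'size': (55, 52), 'ang': 49.2, 'cent': array([603.2, 169.7])}
[281.95285268 119.91016724] lid {'rect': (603.3, 172.1), 'size': (54, 51), 'ang': 69.8, 'cent': array([602.9, 170.4])}
```

View pics/c8.png

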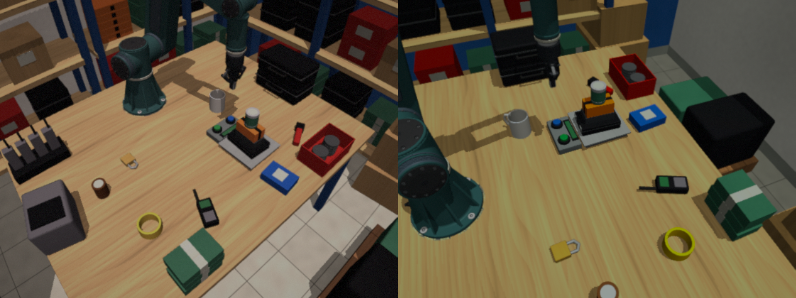

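The stack stands centred, with the canister lid at (603,170) and 0.218 m high in both views. Both keys are free, the bystanders look unmoved and the arm is clear, so I'm handing in.

```bash
python3 -c "from cell import finish_job; print(finish_job())"
```

```text
the job is handed in; nothing more can be done
None
```

I zeroed the empty scale with the green key, stacked the case, carton and canister on the plate, then logged the weight with the blue key. The job was handed in at about 32 s of the 72 s; the system gave no verdict.

**Last checks**
- **Keys:** both presses reached about 6 mm of travel, at about 14 N on the green key and 9 N on the blue, above the 5 N needed for fully down. Afterwards the arm was about 0.18 m clear of the keys.
- **Stack:** the canister lid was at (0.603, 0.170) m in both views. The case label had been at (0.602, 0.170) m, and I put the plate's centre at about (0.604, 0.171) m.
- **Carton:** its position was checked only by eye and by where the gripper set it down. The numeric check after placing gave no usable reading because the colour mask failed and the arm blocked the side view.
- **Bystanders:** they looked unmoved in the last pictures; I did not measure them.

**Disagreements:** the wrist camera read things about 4–8 mm nearer the robot in x than the fixed cameras. I mostly used values in between, well inside the tolerances. My plate-centre estimates also differed by a few millimetres.

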